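# Lock a whetstone into the flattening board with the toggle clamp

## Robot

A 6-joint arm with a two-finger parallel gripper is mounted at the origin on a cart in front of the work surface, level with it; the furniture and walls round the work are solid. World frame = base frame: x ahead of the robot, y to its left, z up, the work surface at z = 0. Lengths are in m, angles in rad, forces in N, time in s.
With the tool pointing down it reaches from about 0.325 to 0.775 m from the base axis. Payload 5.5 kg.
Tool frame: the origin (TCP) lies on the centre line of the jaws, within the pads' length; the fingertips stand 8 mm ahead of it and the grasp point (between the pads) lies 11 mm behind it (r.tip_reach is the z of the fingertips in the tool frame, in m); z points along the fingers, y is the line along which they close (so a half turn about z gives the same grasp; the last joint's range is limited). The gripper opens to 85 mm and grips with 20 to 120 N. Pads are 22 mm wide; open, the fingers measure 114 mm over their backs; the gripper's body (76 mm by 85 mm) begins 54 mm behind the grasp point. The pads swing forward as they close: fully open they stand 13 mm farther back than shut.
Start: joints at [1.288, 0.091, 1.231, -0, 1.82, -0.057], TCP at [0.134, 0.585, 0.239] pointing down, gripper open.
Joint ranges: [-2.87, 2.87], [-0.86, 2.18], [0.17, 2.46], [-1.51, 4.65], [0.06, 2.69], [-2.65, 2.65]. Speed limits (rad/s): [2.57, 2.57, 3.01, 3.14, 3.14, 3.14].

## Interface

Orientations are given as [roll, pitch, yaw] about the fixed x, y, z axes, in that order (R = Rz(yaw) Ry(pitch) Rx(roll)).
In Python, from station import r gives the robot as it stands.
- The arm moves only by the tool step_arm, never from a script. Its argument "steps" is a list of rows, each a list of 2 entries, a list of its own where there are three numbers: the shift along the tool's x, y, z in mm, then the turn, a rotation vector about the tool's x, y, z in degrees. In form: [[[dx, dy, dz], [rx, ry, rz]], ...]. A call has 1 to 12 rows; each row shifts and turns the commanded pose from where the row before left it, along the tool's axes as they then stand; what a row does not reach is not made up. A row lasts 1/8 s, in which the tool goes at most 62.5 mm and 10.7 degrees, less where a joint would pass 70% of its speed; a pose out of reach is approached as far as the arm can. A call with a gripper value outside its range is refused whole. "fingers" is the finger opening in mm, from 0 to 85.4, set as the call begins (left out, the last holds). The fingers move at their own pace and stop on an object; "force" is the grip in N (left out, the last holds). Time passes only in rows, so rows that do not move let the fingers close. It gives the time, the measured TCP pose, the force, the opening and the grip force at its end, in the units of the state.
- r.observe(): the state, without advancing time (a new reading comes with each control period).
- r.snapshot(name): name is "side" or "top"; returns the picture (480x640x3 uint8, red, green, blue); there is no depth.
- r.camera_info(name): a dict with "mtx" (3x3 intrinsics, pixels), "k1" (the pictures are not rectified: a ray, as slopes to the right and down, at radius r is drawn at 1 + k1 r^2 times it, then the intrinsics apply), "eye" and "rotation" of the camera in the world. Camera axes: x right, y down, z forward; pixel columns grow to the right and rows downward; lengths in m; the calibration is good to about 2 mm. A picture is of the moment at which its call begins. camera_info takes no time and is no camera call.
- r.hand_in(): hands the job in; it is judged then, once.
The state is a dict: "t": time; "q": joint angles; "dq": joint speeds; "joint_torque": joint torques, N m; "tcp_pos": TCP position; "tcp_rot": TCP orientation; "wrist_force": force on the tool from outside, world axes, zero at the start; "wrist_torque": the same for the moment, N m; "opening": finger opening in m; "gripper_force": force on a finger pad.
Only numpy, scipy, OpenCV 4.12 (cv2) and the standard library are available. Lean on these libraries where they do the work, as an engineer would, in place of code of your own. Each camera call takes 0.05 s, during which the arm holds its last target. There are 200 camera calls.

## Task

Get the green whetstone ready for flattening: with your fingertips, push it across the board until its long side lies flush along the aluminium back fence, and only then push the red clamp lever over and down, past its dead point, until it snaps into lock and the stone is held tight against the end stop. Only push - take neither the stone nor the lever between the fingers, do not lift the stone, and leave the other things on the bench where they are.

Things in the scene. Friction and masses are not known exactly. Their poses are not given: they have to be found in the camera images.
- flattening_board: Fixed dark hardwood board 140 (x) x 370 (y) x 24 mm high; origin at the centre of its underside, z up; offsets below are in this frame. Back fence along its +x edge, end stop across its +y end, steel toggle clamp (40 mm wide, axis x = +14 mm) at its -y end, plunger moving to +y. The stone flush with fence and stop has its centre at x = +14, y = +65 mm.
- stone_mid (a point): Centre of the loose green whetstone, 60 (x) x 180 (y, its length) x 20 mm, 0.4 to 0.7 kg, half-way up (10 mm above the board top). It lies flat on the board, its side some 20 to 40 mm short of the fence (towards board -x), its end a few mm short of the stop, up to 5 degrees askew. Slides when pushed with 2 to 8 N.
- clamp_lever (a joint): Angle of the clamp's lever (red grip), rad, turning about board x. 0 = open, upright; grows as it swings to board -y and down; dead point about 1.31; 1.52 = locked on its own stop, 2 degrees above level, pointing to board -y. Swings freely (about 1 N) to 0.8; then a spring resists with up to 4 N at the grip, throws it back to 0.7 if let go before the dead point, and snaps it home past it. Starts at 0 to 0.2.
- lever_pivot (a point): The lever's pivot, at board x = +14, y = -150, z = +64 mm.
- lever_grip (a point): Point on the centre line of the lever's round red grip (20 mm thick), 85 mm from the pivot; the grip runs from 41 to 111 mm from the pivot. It moves with the lever; at joint value 0 it stands above the pivot, leaning 1 degree to board -y.
- clamp_nose: Black rubber nose of the clamp's plunger, 15 mm across, spring-mounted; origin at the centre of its front face, 35 mm above the board's underside on the clamp axis. Open it stands about 20 mm short of where the seated stone's end will be; locked it presses the stone towards the end stop with about 25 N.
- nagura_grey: Small dark grey dressing stone 24 x 46 x 20 mm lying on the board's near corner beside the clamp (about x = -43, y = -135 mm on the board); leave it alone. Origin under its centre.
- pencil: Orange pencil, 163 mm long, 8 mm thick, on the bench beyond the left end of the board; leave it alone.
- stone_green: The same green whetstone as a body; origin under its centre, axes as stone_mid.
- fence_face (a point): Middle of the top edge of the aluminium back fence's face, at board x = +44, y = +64, z = +35 mm; the face looks to board -x, is 180 mm long (y) and 11 mm high above the board top.
- stop_face (a point): Middle of the top edge of the aluminium end stop's face, at board x = -8, y = +155, z = +35 mm; the face looks to board -y, is 104 mm long (x) and 11 mm high.
- screwdriver_amber: Screwdriver with an amber handle, 202 mm long, 28 mm thick, beyond the left end of the board; leave it alone.

How it is judged:
By the outcome, as a careful person would: the job done as asked, in the order asked, and still so for the second after the job is handed in, with the robot touching nothing.
It also fails if it takes over 43 s, if anything falls off the work surface, if the arm or the gripper's body presses on something with over 40 N, if the wrist force passes 120 N, or if a joint passes its speed limit or range.

## Working session

There is one attempt and no reset: what is moved stays moved. The work goes in short steps, Python scripts to look and compute and a tool call to move; the robot and the scene stay as the last step left them, time stands still between calls to the robot, and variables do not carry over. Pictures are saved under pics/ and viewed, at most 10 in all, crops included, and the job is handed in when it is done.

Besides the shell and the picture viewer there is one more tool, called after "Call:" as name([rows], argument=value, ...), one row to a line, values as JSON. step_arm: Moves the arm, as the interface text tells. Its arguments: {"type":"object","properties":{"steps":{"type":"array","items":{"type":"array"}},"fingers":{"type":"number"},"force":{"type":"number"}},"required":["steps"]}

```bash
mkdir -p pics; python3 - <<'E'
from station import r
import cv2
for n in("top","side"):
    cv2.imwrite(f"pics/{n}0.png",r.snapshot(n)[:,:,::-1]); c=r.camera_info(n); print(n,c)
o=r.observe();print(o, r.tip_reach)
E
```

```text
top {'mtx': array([[455.77328648,   0.        , 314.51704723],
       [  0.        , 455.77328648, 238.84307802],
       [  0.        ,   0.        ,   1.        ]]), 'k1': -0.08685959931468636, 'eye': array([0.36354684, 0.03295553, 0.94669878]), 'rotation': array([-2.94159798e+00,  3.40519612e-05, -1.57434697e+00])}
side {'mtx': array([[468.65136701,   0.        , 312.42197508],
       [  0.        , 468.65136701, 237.6779052 ],
       [  0.        ,   0.        ,   1.        ]]), 'k1': 0.023222748619759235, 'eye': array([0.26948649, 0.66506559, 0.64498375]), 'rotation': array([-2.25272602, -0.0086681 , -2.72466427])}
{'t': 0.1, 'q': array([ 1.28826152e+00,  9.18013440e-02,  1.23177494e+00,  2.42359356e-05,
        1.81978403e+00, -5.66830395e-02]), 'dq': array([-1.52333276e-03,  2.13974334e-04, -4.05103426e-03,  1.68525313e-03,
       -1.23639326e-03,  2.88040851e-05]), 'joint_torque': array([ 2.82221845e-03, -4.60219359e+01, -4.19217968e+01, -4.71373733e-05,
        1.06130165e-02,  5.54213307e-05]), 'tcp_pos': array([0.13428078, 0.58454073, 0.23824793]), 'tcp_rot': array([-3.13982917e+00, -1.23603838e-04,  2.91574673e+00]), 'wrist_force': array([-0.05828866, -0.17285933,  0.13403232]), 'wrist_torque': array([-0.05830474, -0.00363779, -0.05451124]), 'gripper_force': 0.0, 'opening': 0.0851792019457034} 0.008
```

View pics/top0.png

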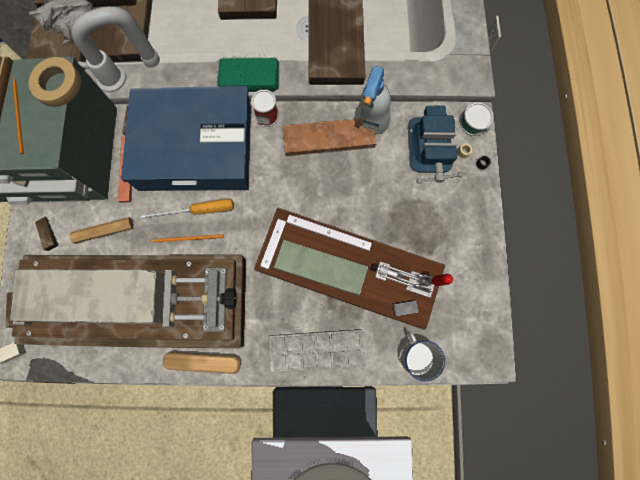

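View pics/side0.png

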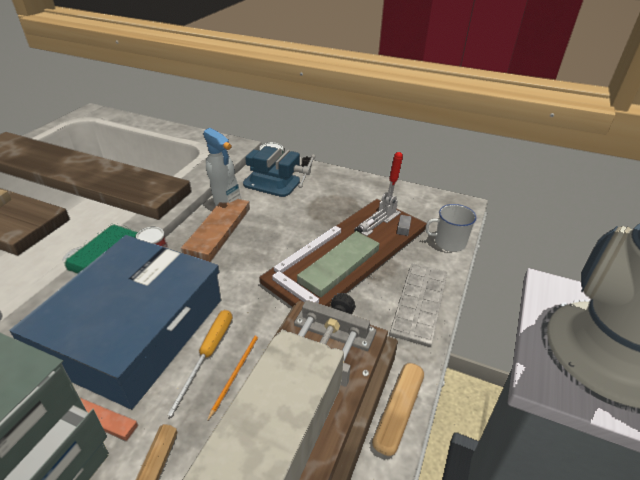

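The top view shows the board, with corners near (278,209), (444,263), (428,328) and (255,267). The green stone is around (320,267), the red grip at (443,280), the nagura at (405,308) and the white fence and stop at upper left. The side view shows the lever standing nearly upright at (397,167).

```bash
cat > h.py <<'E'
from station import r
import cv2, numpy as np
from scipy.spatial.transform import Rotation as R
def ray(n,p):
    c=r.camera_info(n)
    u=cv2.undistortPoints(np.float64(p).reshape(-1,1,2),c['mtx'],np.array([c['k1'],0,0,0]))[:,0]
    return np.array(c['eye']),np.c_[u,np.ones(len(u))]@R.from_euler('xyz',c['rotation']).as_matrix().T
def cast(n,p,z):
    e,d=ray(n,p); return e+d*((z-e[2])/d[:,2])[:,None]
def tri(p1,p2):
    e1,d1=ray('top',p1);e2,d2=ray('side',p2);d1=d1[0];d2=d2[0]
    s=np.linalg.lstsq(np.c_[d1,-d2],e2-e1,rcond=None)[0]
    a,b=e1+s[0]*d1,e2+s[1]*d2; return (a+b)/2,np.linalg.norm(a-b)
def big(m,k=0):
    m=m.astype(np.uint8)
    if k: m=cv2.morphologyEx(m,cv2.MORPH_OPEN,np.ones((k,k)))
    return max(cv2.findContours(m,0,cv2.CHAIN_APPROX_NONE)[0],key=cv2.contourArea)
def hsv(im): return cv2.cvtColor(im,cv2.COLOR_RGB2HSV).astype(int)
def roi(im,x0,y0,x1,y1):
    m=np.zeros(im.shape[:2],bool);m[y0:y1,x0:x1]=1;return m
def green(n,box):
    im=r.snapshot(n);h=hsv(im); H,S,V=h[...,0],h[...,1],h[...,2]
    return big((H>38)&(H<80)&(S>28)&(V>60)&roi(im,*box),3),im,h
def rect(pts):
    (c,(w,h),a)=cv2.minAreaRect(np.float32(pts[:,:2]*1000)); return np.array(c),(w,h),a
E
python3 - <<'E'
from h import *
g,im,h=green('top',(240,200,450,330))
P=cast('top',g[:,0],.044); print('stone',rect(P),len(P))
H,S,V=h[...,0],h[...,1],h[...,2]; b=roi(im,240,200,460,335)
print('samples',h[262,262],h[310,380],h[230,330],h[240,262+10],h[255,320],h[340,300])
w=((S<40)&(V>185)&b).astype(np.uint8)
for c in cv2.findContours(w,0,cv2.CHAIN_APPROX_NONE)[0]:
    if cv2.contourArea(c)>150: print('white',rect(cast('top',c[:,0],.035)),cv2.minAreaRect(c))
br=((S>70)&(H<15)&(V<140)&b)|(w>0)
c=big(br,3);hl=cv2.convexHull(c)
print('board',rect(cast('top',hl[:,0],.024)))
ap=cv2.approxPolyDP(hl,5,True)[:,0];print(ap.tolist(),cast('top',ap,.024).round(4).tolist())
v=im.copy();cv2.drawContours(v,[c],-1,(255,0,255),1);cv2.drawContours(v,[g],-1,(255,255,0),1);cv2.drawContours(v,cv2.findContours(w,0,2)[0],-1,(0,255,255),1)
a=cv2.resize(v[195:335,240:460],None,fx=3,fy=3,interpolation=0)
for n,bx in(('top',(400,250,480,310)),('side',(370,140,420,200))):
    i=r.snapshot(n);q=hsv(i);m=((q[...,0]<8)|(q[...,0]>172))&(q[...,1]>150)&(q[...,2]>70)&roi(i,*bx)
    c=big(m); print(n,'red',cv2.minAreaRect(c),c[:,0].min(0),c[:,0].max(0))
cv2.imwrite('pics/a.png',a[:,:,::-1])
E
```

```text
stone (array([489.26037598,  20.41582489]), (177.91976928710938, 60.46178436279297), 71.96646881103516) 222
samples [158   4 234] [ 12 152  89] [  0   7 207] [168   5 233] [ 44  41 150] [ 20  20 150]
white (array([539.72283936, 117.4878006 ]), (17.061235427856445, 102.38581085205078), 70.28620147705078) ((272.6910705566406, 243.31088256835938), (8.276891708374023, 49.75035095214844), 20.85445785522461)
white (array([562.86999512,   3.4234848 ]), (178.4093475341797, 15.259661674499512), 70.28326416015625) ((328.86859130859375, 231.935302734375), (87.01140594482422, 7.305469512939453), 19.09349250793457)
board (array([489.48556519, -44.57861328]), (379.1607971191406, 139.4984588623047), 70.5199966430664)
[[276, 210], [444, 265], [445, 284], [426, 327], [256, 270]] [[0.6125, 0.1128, 0.024], [0.4947, -0.2338, 0.024], [0.4556, -0.2337, 0.024], [0.3695, -0.1905, 0.024], [0.4861, 0.152, 0.024]]
top red ((442.0, 279.5), (9.391487121582031, 20.571826934814453), 79.69515228271484) [432 274] [452 285]
side red ((395.6000061035156, 167.8000030517578), (8.026427268981934, 32.756500244140625), 12.52880859375) [390 152] [402 184]
```

View pics/a.png

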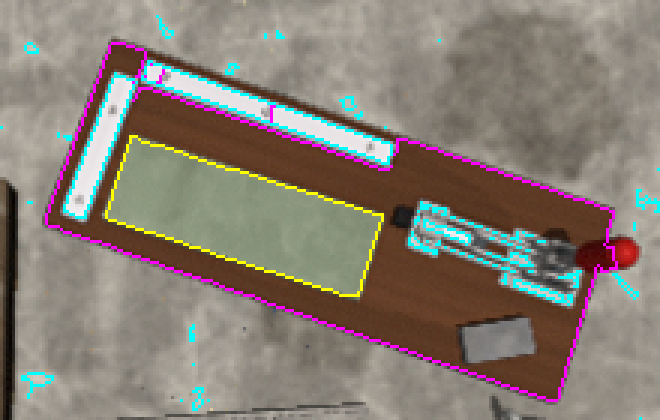

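Measured: board yaw is -19.7° and its origin is (0.492, -0.039); the fence and stop agree on this to within 1 mm. The stone is at board x ≈ -23, y ≈ 55–58, 1.7° askew. I'll push it with the open fingers, with tool x = −board x and tool y = +board y.

Call:
step_arm([
  [[0, 0, 0], [0, 0, 6.8]],
  [[-43, -37, 0], [0, 0, 0]],
  [[-43, -37, 0], [0, 0, 0]],
  [[-43, -37, 0], [0, 0, 0]],
  [[-43, -37, 0], [0, 0, 0]],
  [[-43, -37, 0], [0, 0, 0]],
  [[-43, -37, 0], [0, 0, 0]],
  [[-43, -37, 0], [0, 0, 0]],
  [[-43, -37, 0], [0, 0, 0]],
  [[-43, -37, 0], [0, 0, 0]],
  [[-43, -37, 0], [0, 0, 0]],
  [[-43, -37, 0], [0, 0, 0]],
], fingers=85)

```text
t: 1.75
tcp_pos: [0.4427, 0.0401, 0.2394]
tcp_rot: [3.141, 0.001, 2.797]
wrist_force: [0.5, 0.4, -0.3]
opening: 0.085
gripper_force: 0.0
```

```bash
cat >> h.py <<'E'
yaw=np.radians(-19.72);O=np.array([.4922,-.0393]);B=np.array([[np.cos(yaw),-np.sin(yaw)],[np.sin(yaw),np.cos(yaw)]])
def tob(p): return (np.asarray(p)[...,:2]-O)@B*1000
def st():
    o=r.observe();print('t',round(o['t'],2),'board xy mm',tob(o['tcp_pos']).round(1),'z',round(o['tcp_pos'][2]*1000,1),'rot',np.degrees(o['tcp_rot']).round(1),'F',o['wrist_force'].round(1),'Fboard',(o['wrist_force'][:2]@B).round(1),'q',o['q'].round(2))
E
python3 - <<'E'
from h import *
st(); p,e=tri((442,279.5),(395.6,167.8));print(p,e,tob(p))
cv2.imwrite('pics/s1.png',r.snapshot('side')[100:400,250:640,::-1])
E
```

```text
t 1.75 board xy mm [-73.4  58.1] z 239.4 rot [180.    0.  160.3] F [ 0.5  0.4 -0.3] Fboard [0.3 0.5] q [ 0.01 -0.33  1.62  0.    1.85 -1.21]
[ 0.45321118 -0.19597059  0.13675162] 0.0014909647500823352 [  16.1621554  -160.63805753]
```

View pics/s1.png

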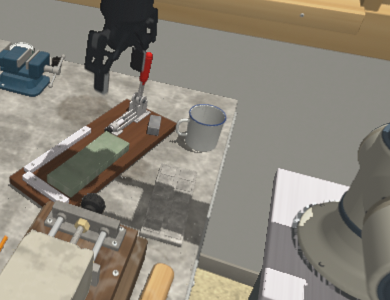

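The side view shows the gripper hanging clear above the board, and the lever near upright at about 0.14 rad. Next I lower beside the stone.

Call:
step_arm([
  [[0, 0, 50], [0, 0, 0]],
  [[0, 0, 50], [0, 0, 0]],
  [[0, 0, 50], [0, 0, 0]],
  [[0, 0, 40], [0, 0, 0]],
  [[0, 0, 0], [0, 0, 0]],
])

```text
t: 2.42
tcp_pos: [0.4395, 0.0419, 0.0459]
tcp_rot: [-3.139, -0.007, 2.797]
wrist_force: [0.4, 0.2, 0.3]
opening: 0.0847
gripper_force: 0.0
```

```bash
python3 - <<'E'
from h import *
st()
a=r.snapshot('side')[200:320,270:430];b=r.snapshot('top')[190:340,230:470]
a=cv2.resize(a,(480,360));b=cv2.resize(b,(576,360))[:, :320+256]
cv2.imwrite('pics/d1.png',cv2.resize(np.hstack([a,b]),(800,273))[:,:,::-1])
E
```

```text
t 2.42 board xy mm [-77.   58.7] z 45.9 rot [-179.8   -0.4  160.3] F [0.4 0.2 0.3] Fboard [0.3 0.3] q [ 0.02 -0.29  1.93 -0.    1.51 -1.21]
```

View pics/d1.png

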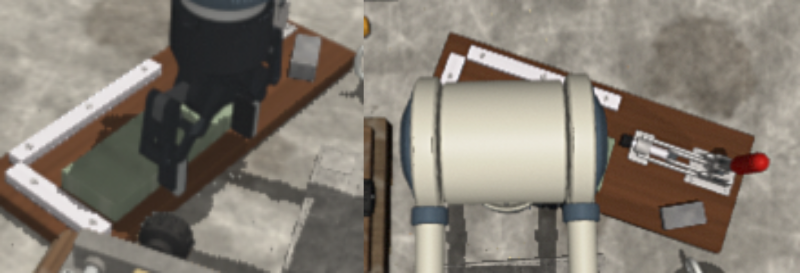

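Both fingers stand at the stone's near side. I'll probe down to find where the fingertips meet the board.

Call:
step_arm([
  [[-4, 0, 4], [0, 0.4, 0]],
  [[0, 0, 4], [0, 0, 0]],
  [[0, 0, 2], [0, 0, 0]],
  [[0, 0, 0], [0, 0, 0]],
])

```text
t: 3.02
tcp_pos: [0.4458, 0.0406, 0.0392]
tcp_rot: [-3.142, -0.007, 2.797]
wrist_force: [0.1, 0.8, 0.3]
opening: 0.0847
gripper_force: 0.0
```

Call:
step_arm([
  [[0, 0, 2.5], [0, 0, 0]],
  [[0, 0, 2.5], [0, 0, 0]],
  [[0, 0, 0], [0, 0, 0]],
])

```text
t: 3.4
tcp_pos: [0.4456, 0.0406, 0.0339]
tcp_rot: [-3.141, -0.008, 2.797]
wrist_force: [-0.6, -0.4, -0.5]
opening: 0.0853
gripper_force: 0.0
```

Call:
step_arm([
  [[0, 0, 2], [0, 0, 0]],
  [[0, 0, 1.5], [0, 0, 0]],
  [[0, 0, 0], [0, 0, 0]],
])

```text
t: 3.78
tcp_pos: [0.4457, 0.0406, 0.0306]
tcp_rot: [-3.141, -0.007, 2.797]
wrist_force: [-0.0, -0.4, 1.2]
opening: 0.0848
gripper_force: 0.0
```

Call:
step_arm([
  [[0, 0, 3], [0, 0, 0]],
  [[0, 0, 2.5], [0, 0, 0]],
  [[0, 0, 0], [0, 0, 0]],
])

```text
t: 4.15
tcp_pos: [0.4455, 0.0406, 0.0249]
tcp_rot: [-3.141, -0.008, 2.797]
wrist_force: [0.3, 0.5, 0.6]
opening: 0.0848
gripper_force: 0.0
```

```bash
python3 - <<'E'
from h import *
st()
a=r.snapshot('side')[200:320,270:430]
cv2.imwrite('pics/d2.png',cv2.resize(a,(640,480))[:,:,::-1])
E
```

```text
t 4.15 board xy mm [-71.   59.5] z 24.9 rot [-180.    -0.4  160.3] F [0.3 0.5 0.6] Fboard [0.1 0.6] q [ 0.01 -0.26  1.94  0.    1.46 -1.21]
```

View pics/d2.png

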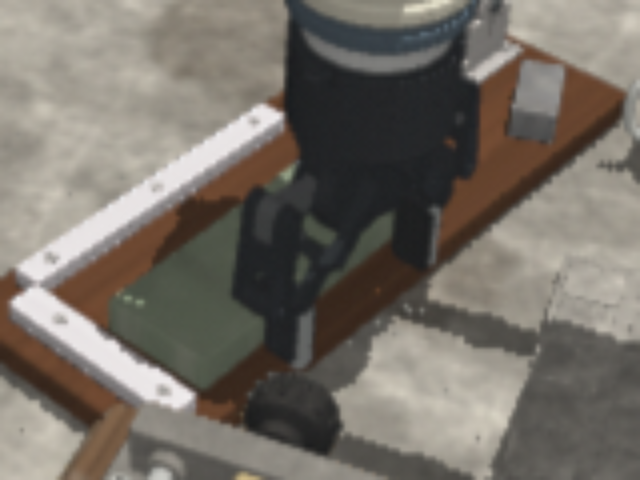

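The fingertips sit just above the board beside the stone. Now I push towards the fence (tool −x).

Call:
step_arm([
  [[-4, 0, 0], [0, 0, 0]],
  [[-4, 0, 0], [0, 0, 0]],
  [[-4, 0, 0], [0, 0, 0]],
  [[-4, 0, 0], [0, 0, 0]],
  [[-4, 0, 0], [0, 0, 0]],
  [[-4, 0, 0], [0, 0, 0]],
  [[-4, 0, 0], [0, 0, 0]],
  [[-4, 0, 0], [0, 0, 0]],
  [[-4, 0, 0], [0, 0, 0]],
  [[0, 0, 0], [0, 0, 0]],
])

```text
t: 5.45
tcp_pos: [0.4803, 0.0282, 0.0249]
tcp_rot: [-3.142, -0.006, 2.797]
wrist_force: [-0.5, 0.2, -0.4]
opening: 0.0848
gripper_force: 0.0
```

```bash
python3 - <<'E'
from h import *
st()
E
```

```text
t 5.45 board xy mm [-34.   59.5] z 24.9 rot [-180.    -0.3  160.2] F [-0.5  0.2 -0.4] Fboard [-0.5  0.1] q [-0.01 -0.16  1.86  0.    1.45 -1.24]
```

Call:
step_arm([
  [[-2, 0, 0], [0, 0, 0]],
  [[-2, 0, 0], [0, 0, 0]],
  [[-1, 0, 0], [0, 0, 0]],
  [[-1, 0, 0], [0, 0, 0]],
])

```text
t: 5.95
tcp_pos: [0.4852, 0.0265, 0.0249]
tcp_rot: [-3.141, -0.007, 2.797]
wrist_force: [-2.4, 1.1, 0.3]
opening: 0.0845
gripper_force: 1.3
```

Call:
step_arm([
  [[-1, 0, 0], [0, 0, 0]],
  [[-1, 0, 0], [0, 0, 0]],
])

```text
t: 6.2
tcp_pos: [0.4872, 0.0258, 0.0249]
tcp_rot: [-3.142, -0.007, 2.797]
wrist_force: [-2.6, 0.1, 0.2]
opening: 0.0853
gripper_force: 1.2
```

```bash
python3 - <<'E'
from h import *
st()
E
```

```text
t 6.2 board xy mm [-26.7  59.6] z 24.9 rot [-180.    -0.4  160.3] F [-2.6  0.1  0.2] Fboard [-2.4 -0.8] q [-0.02 -0.14  1.84  0.    1.45 -1.25]
```

Still sliding at about 2.5 N, so I creep on until the fence pushes back.

Call:
step_arm([
  [[-1, 0, 0], [0, 0, 0]],
  [[-1, 0, 0], [0, 0, 0]],
])

```text
t: 6.45
tcp_pos: [0.4877, 0.0255, 0.0248]
tcp_rot: [-3.141, -0.011, 2.798]
wrist_force: [-11.4, 3.3, 5.4]
opening: 0.085
gripper_force: 5.8
```

Call:
step_arm([
  [[-1, 0, 0], [0, 0, 0]],
])

```text
t: 6.58
tcp_pos: [0.4877, 0.0255, 0.0249]
tcp_rot: [-3.141, -0.013, 2.798]
wrist_force: [-15.3, 2.8, 9.6]
opening: 0.0852
gripper_force: 8.2
```

Call:
step_arm([
  [[-1, 0, 0], [0, 0, 0]],
])

```text
t: 6.7
tcp_pos: [0.4877, 0.0254, 0.0248]
tcp_rot: [-3.141, -0.016, 2.798]
wrist_force: [-20.8, 4.2, 12.9]
opening: 0.0851
gripper_force: 10.6
```

The TCP stopped at the fence and the force rose past 20 N, so the stone is seated. I back off, lift, and go over towards the lever with the fingers closed.

Call:
step_arm([
  [[6, 0, 0], [0, 0, 0]],
  [[8, 0, 0], [0, 0, 0]],
  [[4, 0, 0], [0, 0, 0]],
  [[0, 0, -50], [0, 0, 0]],
  [[0, 0, -50], [0, 0, 0]],
  [[0, 0, -50], [0, 0, 0]],
  [[0, 0, -50], [0, 0, 0]],
  [[-14, -44, 0], [0, 0, 0]],
  [[-14, -44, 0], [0, 0, 0]],
  [[-14, -44, 0], [0, 0, 0]],
  [[-14, -44, 0], [0, 0, 0]],
  [[0, 0, 0], [0, 0, 0]],
])

```text
t: 8.2
tcp_pos: [0.4681, -0.1571, 0.2243]
tcp_rot: [-3.141, -0.007, 2.793]
wrist_force: [0.1, 0.4, 0.1]
opening: 0.0851
gripper_force: 0.0
```

Call:
step_arm([
  [[0, 0, 0], [0, 0, 10]],
  [[0, 0, 0], [0, 0, 10]],
  [[0, 0, 0], [0, 0, 10]],
  [[0, 0, 0], [0, 0, 10]],
  [[0, 0, 0], [0, 0, 10]],
  [[0, 0, 0], [0, 0, 10]],
  [[0, 0, 0], [0, 0, 10]],
  [[0, 0, 0], [0, 0, 10]],
  [[0, 0, 0], [0, 0, 10]],
  [[0, 0, 0], [0, 0, 0]],
], fingers=0)

```text
t: 9.45
tcp_pos: [0.4687, -0.1536, 0.2248]
tcp_rot: [-3.135, -0.0, 1.229]
wrist_force: [0.5, -0.3, -0.1]
opening: 0.0004
gripper_force: 0.0
```

```bash
python3 - <<'E'
from h import *
st()
g,im,h=green('side',(270,220,420,310)); P=cast('side',cv2.convexHull(g)[:,0],.044); print(rect(P),tob(rect(P)[0]/1000))
a=cv2.resize(r.snapshot('top')[190:340,230:470],(576,360));b=cv2.resize(im[140:320,260:440],(360,360))
cv2.imwrite('pics/e1.png',cv2.resize(np.hstack([a,b]),(800,308))[:,:,::-1])
E
```

```text
t 9.45 board xy mm [  16.5 -115.6] z 224.8 rot [-179.6   -0.    70.4] F [ 0.5 -0.3 -0.1] Fboard [ 0.6 -0.1] q [-0.39 -0.19  1.53 -0.    1.81 -0.04]
(array([520.79150391,  15.83580017]), (192.47203063964844, 69.53907775878906), 70.50390625) [ 8.31055756 61.54969691]
```

View pics/e1.png

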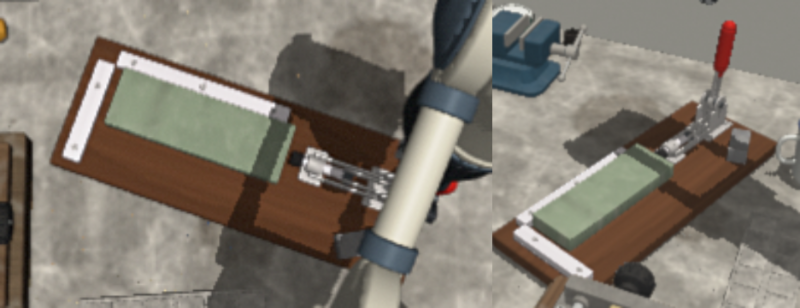

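The stone now lies flush along the fence in both views, at 70.5° against the fence's 70.3°. The lever is still up, so I lower the closed fingertips on its +y side.

Call:
step_arm([
  [[0, -1, 34], [-0.4, 0, 0]],
  [[0, -1, 33], [0, 0, 0]],
  [[-10, 0, 0], [0, 0, 0]],
  [[-10, 0, 0], [0, 0, 0]],
  [[0, 0, 0], [0, 0, 0]],
])

```text
t: 10.18
tcp_pos: [0.4601, -0.1738, 0.1597]
tcp_rot: [3.139, 0.0, 1.225]
wrist_force: [-0.3, -0.9, -0.4]
opening: 0.0002
gripper_force: 0.0
```

```bash
python3 - <<'E'
from h import *
st()
E
```

```text
t 10.18 board xy mm [  15.2 -137.5] z 159.7 rot [179.8   0.   70.2] F [-0.3 -0.9 -0.4] Fboard [ 0.  -0.9] q [-0.43 -0.21  1.66 -0.    1.69 -0.08]
```

Call:
step_arm([
  [[-7, 0, 1], [0, 0, 0]],
  [[-7, 0, 1.5], [0, 0, 0]],
  [[-7, 0, 2], [0, 0, 0]],
  [[-8, 0, 2.5], [0, 0, 0]],
  [[-8, 0, 3], [0, 0, 0]],
  [[-7.5, 0, 4], [0, 0, 0]],
  [[-7.5, 0, 4.5], [0, 0, 0]],
  [[0, 0, 0], [0, 0, 0]],
])

```text
t: 11.18
tcp_pos: [0.4416, -0.2219, 0.1384]
tcp_rot: [-3.14, -0.0, 1.225]
wrist_force: [0.1, 0.4, 0.5]
opening: -0.0
gripper_force: 0.0
```

```bash
python3 - <<'E'
from h import *
st()
i=r.snapshot('side');cv2.imwrite('pics/f1.png',cv2.resize(i[120:320,260:480],(660,600))[:,:,::-1])
E
```

```text
t 11.18 board xy mm [  14. -189.] z 138.4 rot [-179.9   -0.    70.2] F [0.1 0.4 0.5] Fboard [-0.   0.4] q [-0.53 -0.19  1.68 -0.    1.65 -0.19]
```

View pics/f1.png

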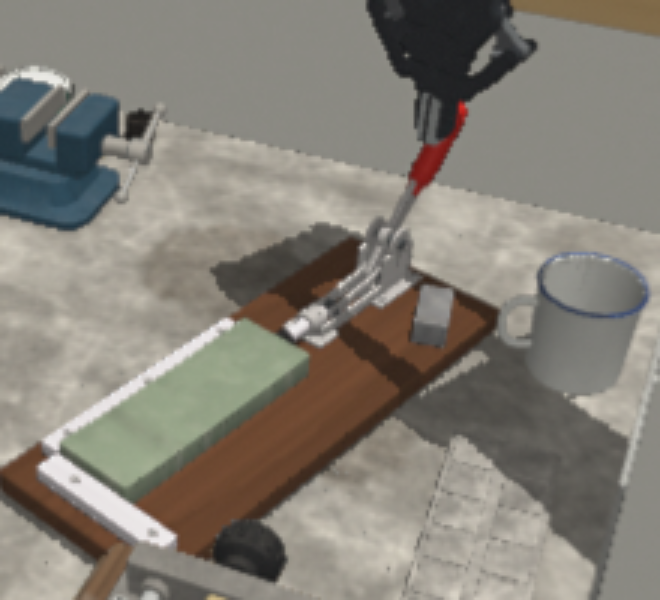

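The fingertips are swinging the lever over (grip at about 0.7 rad), and the nose is advancing to the stone's end. I continue along the arc.

Call:
step_arm([
  [[-6.5, 0, 4], [0, 0, 0]],
  [[-6.5, 0, 5], [0, 0, 0]],
  [[-5.5, 0, 6.5], [0, 0, 0]],
  [[-5, 0, 7], [0, 0, 0]],
])

```text
t: 11.72
tcp_pos: [0.4342, -0.2439, 0.1164]
tcp_rot: [3.141, -0.0, 1.226]
wrist_force: [1.3, 1.9, 1.6]
opening: -0.0002
gripper_force: 1.4
```

Call:
step_arm([
  [[-3, 0, 5.5], [0, 0, 0]],
  [[-3, 0, 6], [0, 0, 0]],
  [[-1.5, 0, 4], [0, 0, 0]],
  [[-1, 0, 4], [0, 0, 0]],
])

```text
t: 12.22
tcp_pos: [0.431, -0.2518, 0.0966]
tcp_rot: [-3.141, 0.0, 1.226]
wrist_force: [-0.4, -0.7, 0.4]
opening: 0.0001
gripper_force: 0.0
```

Call:
step_arm([
  [[-1, 0, 4], [0, 0, 0]],
  [[-1, 0, 4], [0, 0, 0]],
  [[0, 0, 2], [0, 0, 0]],
  [[0, 0, 0], [0, 0, 0]],
])

```text
t: 12.72
tcp_pos: [0.4306, -0.2534, 0.087]
tcp_rot: [-3.141, -0.0, 1.226]
wrist_force: [0.6, 0.3, 0.1]
opening: -0.0002
gripper_force: 0.0
```

```bash
python3 - <<'E'
from h import *
st()
E
```

```text
t 12.72 board xy mm [  14.3 -222.4] z 87.0 rot [-180.    -0.    70.3] F [0.6 0.3 0.1] Fboard [0.5 0.4] q [-0.6  -0.16  1.74  0.    1.56 -0.26]
```

It has snapped over. One light confirming press, then I lift clear and look.

Call:
step_arm([
  [[0, 0, 2], [0, 0, 0]],
  [[0, 0, 1.5], [0, 0, 0]],
  [[0, 0, 0], [0, 0, 0]],
])

```text
t: 13.1
tcp_pos: [0.4307, -0.2536, 0.0838]
tcp_rot: [3.141, 0.0, 1.226]
wrist_force: [0.6, 0.2, -0.1]
opening: -0.0002
gripper_force: 0.1
```

Call:
step_arm([
  [[0, 0, -20], [0, 0, 0]],
  [[0, 0, -40], [0, 0, 0]],
  [[0, 0, -50], [0, 0, 0]],
  [[0, 0, -50], [0, 0, 0]],
  [[-50, 0, 0], [0, 0, 0]],
  [[-50, 0, 0], [0, 0, 0]],
  [[0, 0, 0], [0, 0, 0]],
  [[0, 0, 0], [0, 0, 0]],
])

```text
t: 14.1
tcp_pos: [0.3969, -0.3475, 0.2446]
tcp_rot: [3.141, -0.0, 1.226]
wrist_force: [0.1, 0.4, 0.2]
opening: -0.0001
gripper_force: 0.0
```

```bash
python3 - <<'E'
from h import *
st()
g,im,h=green('top',(240,200,450,330));x=rect(cast('top',g[:,0],.044));print(x,tob(x[0]/1000))
p=[]
for n,bx in(('top',(400,250,520,330)),('side',(370,120,460,230))):
    i=r.snapshot(n);q=hsv(i);m=((q[...,0]<8)|(q[...,0]>172))&(q[...,1]>150)&(q[...,2]>70)&roi(i,*bx)
    c=big(m);mr=cv2.minAreaRect(c);p.append(mr[0]);print(n,mr)
P,e=tri(*p);print(P,e,tob(P))
s=r.snapshot('side')
cv2.imwrite('pics/g1.png',np.hstack([cv2.resize(r.snapshot('top')[190:340,230:470],(440,275)),cv2.resize(s[120:320,260:480],(303,275))])[:,:,::-1])
E
```

```text
t 14.1 board xy mm [  14.3 -322.2] z 244.6 rot [180.   -0.   70.2] F [0.1 0.4 0.2] Fboard [-0.1  0.4] q [-0.78 -0.1   1.41  0.    1.83 -0.44]
(array([525.88482666,  17.20320892]), (178.55661010742188, 59.39923095703125), 70.4581298828125) [12.64377494 64.55551968]
top ((462.3000183105469, 294.5999755859375), (37.631103515625, 9.170605659484863), 18.434947967529297)
side ((408.45947265625, 184.2432403564453), (7.904839515686035, 22.78453826904297), 54.462318420410156)
[ 0.4310607  -0.25371724  0.06820869] 0.0015867640658735992 [  14.79584591 -222.47212984]
```

View pics/g1.png

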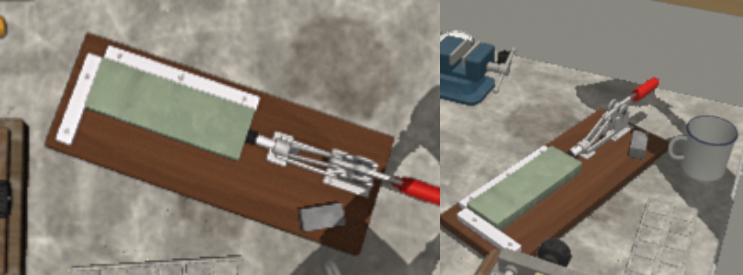

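The stone is flush with fence and stop, centred at board (12.6, 64.6) against a nominal (14, 65). The grip is nearly level, about 4 mm above the pivot, so the lever is locked at about 1.51 rad. The nagura is unmoved and the robot is clear.

```bash
python3 -c "
from station import r
print(r.hand_in())"
```

```text
the job is handed in; nothing more can be done
None
```

I pushed the stone flush against the fence, then pushed the lever over until it locked, which holds the stone against the end stop; the job was handed in at about 14 s.

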